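Vent the vacuum concentrator, break its stuck lid free and hold it ajar

ROBOT

A 6-joint arm with a two-finger parallel gripper is mounted at the origin on the work surface. World frame = base frame: x ahead of the robot, y to its left, z up, the work surface at z = 0. Lengths are in m, angles in rad, forces in N, time in s.
With the tool pointing down it reaches from about 0.3 to 0.775 m from the base axis. Payload 14.6 kg.
Tool frame: the origin (TCP) lies at the very end of the fingers, on their centre line; the grasp point (between the pads) lies 19 mm behind it; z points along the fingers, y is the line along which they close (so a half turn about z gives the same grasp; the last joint's range is limited). The gripper opens to 94 mm and grips with 3 to 60 N. Pads are 16 mm wide; open, the fingers measure 119 mm over their backs; the gripper's body (75 mm by 177 mm) begins 78 mm behind the grasp point.
Start: joints at [-0.067, 0.3, 1.521, -0, 1.321, -0.067], TCP at [0.55, -0, 0.205] pointing down, gripper open.
Joint ranges: [-3.03, 3.03], [-0.79, 2.21], [0.23, 2.52], [-1.04, 4.18], [0, 3.07], [-2.55, 2.55]. Speed limits (rad/s): [2.22, 2.22, 2.57, 3.14, 3.14, 3.14].

INTERFACE

Orientations are given as [roll, pitch, yaw] about the fixed x, y, z axes, in that order (R = Rz(yaw) Ry(pitch) Rx(roll)).
In Python, from station import ctrl gives the robot as it stands. The module is installed in compiled form; this text tells all that it offers.
- The arm moves only by the tool play_rows, never from a script. Its argument "commands" is a list of rows, each a list of 7 numbers: the shift along the tool's x, y, z in m, then the turn, a rotation vector about the tool's x, y, z in degrees, then the closure, from -1 (fully open) to 1 (shut). A call has 1 to 20 rows; each row shifts and turns the commanded pose from where the row before left it, along the tool's axes as they then stand; what a row does not reach is not made up. A row lasts 1/12 s, in which the tool goes at most 41.7 mm and 7.16 degrees, less where a joint would pass 70% of its speed; a pose out of reach is approached as far as the arm can. A call is refused whole if a number of a shift passes 0.0417 or a number of a turn 7.16, either way. A call with a gripper value outside its range is refused whole. The fingers move at their own pace and stop on an object; "force" is the grip in N (left out, the last holds). Time passes only in rows, so rows that do not move let the fingers close. It gives the time, the measured TCP pose, the force, the opening and the grip force at its end, in the units of the state.
- ctrl.get_obs(): the state, without advancing time (a new reading comes with each control period).
- ctrl.camera(name): name is "scene" or "side" or "wrist"; returns the picture (420x560x3 uint8, blue, green, red); there is no depth.
- ctrl.camera_model(name): a dict with "fx", "fy", "cx", "cy" (pixels), "rvec" (rotation vector, rad) and "tvec" (3), from world to camera coordinates, as OpenCV has them. Camera axes: x right, y down, z forward; pixel columns grow to the right and rows downward; lengths in m; the calibration is good to about 2 mm. A picture is of the moment at which its call begins: read the wrist's pose just before it. camera_model takes no time and is no camera call; for the wrist camera it gives the pose at the moment of the call.
- ctrl.hand_in(): hands the job in; it is judged then, once.
The state is a dict: "time_s": time; "qpos": joint angles; "joint_vel": joint speeds; "tau": joint torques, N m; "ee_pos": TCP position; "eef_rot": TCP orientation; "force": force on the tool from outside, world axes, zero at the start; "moment": the same for the moment, N m; "grip_width": finger opening in m; "grip_force": force on a finger pad.
Only numpy, scipy, OpenCV 4.12 (cv2) and the standard library are available. Lean on these libraries where they do the work, as an engineer would, in place of code of your own. Each camera call takes 0.05 s, during which the arm holds its last target. There are 200 camera calls.

TASK

The drying run in the vacuum concentrator is over. First turn its bleed valve anticlockwise until you feel it come up against its open stop; only then take the lift-off lid by its bar handle and pull it straight up until the sticky gasket lets go, catching it at once so that it never flies up more than two fingers (about 40 mm), because the dry samples inside blow about. Finish while holding the lid level over its seat, about a finger's width (20 mm) up so that the vapour can clear, carried by the gripper alone, and leave the things standing around where they are.

Things in the scene. Friction and masses are not known exactly. Their poses are not given: they have to be found in the camera images.
- concentrator: the vacuum concentrator, a heavy white bench machine that does not move, 360 mm deep (its x) x 320 mm wide (its y), flat grey deck 190 mm above the bench; its front (-x) faces the robot, blue panel on the front; a round clear lid covers its chamber. Origin at the centre of its underside
- lid_handle (a point): centre of the black bar handle across the middle of the lid: bar 116 mm long (its y), 16 mm wide (its x), 20 mm high, on two posts 92 mm apart, 28 mm free between bar and lid. With the lid seated this point is 244 mm above the bench, 50 mm above the gasket. The lid is a clear disc 236 mm across and 12 mm thick, 0.64 to 0.86 kg; the handle may point up to 0.6 rad askew of the machine
- seat (a point): centre of the gasket's top face on the deck, on the chamber axis, 193.5 mm above the bench: the underside of the seated lid's disc. A spigot under the lid reaches 18 mm below it. The gasket sticks: the upward pull (lid's weight, 6 to 9 N, included) peaks at 16 to 25 N in the first 5 mm of lift, then falls; from 13 mm up the lid hangs free and only its weight is felt
- bleed_valve (a joint): angle of the bleed valve key, rad: 0 closed, grows turning anticlockwise seen from above; a hard stop at 1.40 is fully open. It starts somewhere from 0 to 0.5, turns with about 0.06 N m of friction and stays where it is left
- valve_grip (a point): centre of the valve's blue T bar, on the right front of the deck, on the vertical turning axis: a bar 46 mm long (its x, red tip at -x), 12 mm wide (its y) and 22 mm high, centre 228 mm above the bench and 38 mm above the deck, on a thin stem (10 mm) over a 34 mm boss that is 12 mm high. Its axes turn with the key
- timer: bench timer, white box 50 x 66 x 18 mm, lying on the left front of the concentrator's deck (190 mm up); origin at the centre of its underside. A bystander: leave it alone
- buffer_small: small white bottle, 38 mm across, 68 mm tall, standing on the bench; origin at the centre of its underside. A bystander
- buffer_large: white reagent bottle, 60 mm across, 115 mm tall, standing on the bench; origin at the centre of its underside. A bystander
- stain_jar: amber jar with an orange cap, 52 mm across, 75 mm tall, standing on the bench; origin at the centre of its underside. A bystander
- tube_rack: white microtube rack with green-capped tubes, 100 x 220 x 55 mm (long in y), on the bench; origin at the centre of its underside. A bystander
- marker: grey marker pen with a dark cap, 135 mm long (along its x), 14 mm thick, lying on the bench; origin at its underside. A bystander
- pipette: white and blue hand pipette lying on the bench, 245 mm long (along its x), up to 40 mm high; origin at its underside. A bystander
- tip_box: red pipette tip box, 85 x 122 x 61 mm, on the bench; origin at the centre of its underside. A bystander

How it is judged:
By the outcome, as a careful person would: the job done as asked, in the order asked, and still so for the second after the job is handed in, while the arm keeps its last pose, push and grip.
It also fails if it takes over 64 s, if anything falls off the work surface, if the arm or the gripper's body presses on something with over 40 N, if the wrist force passes 120 N, or if a joint passes its speed limit or range.

## Working session

There is one attempt and no reset: what is moved stays moved. The work goes in short steps, Python scripts to look and compute and a tool call to move; the robot and the scene stay as the last step left them, time stands still between calls to the robot, and variables do not carry over. Pictures are saved under pics/ and viewed, at most 10 in all, crops included, and the job is handed in when it is done.

Besides the shell and the picture viewer there is one more tool, called after "Call:" in YAML: its name, and indented under it one key for each argument. play_rows: Moves the arm, as the interface text tells. Its arguments: {"type":"object","properties":{"commands":{"type":"array","items":{"type":"array","items":{"type":"number"}}},"force":{"type":"number"}},"required":["commands"]}

```bash
mkdir -p pics
cat > h.py <<'E'
import numpy as np, cv2
from station import ctrl
def ray(m,u,v):
    R=cv2.Rodrigues(np.array(m["rvec"],float))[0]; t=np.array(m["tvec"],float).ravel()
    d=R.T@np.array([(u-m["cx"])/m["fx"],(v-m["cy"])/m["fy"],1.]); return -R.T@t,d
def onz(m,u,v,z):
    o,d=ray(m,u,v); return o+d*(z-o[2])/d[2]
def proj(m,p):
    return cv2.projectPoints(np.array([p],float),np.array(m["rvec"],float),np.array(m["tvec"],float),np.array([[m["fx"],0,m["cx"]],[0,m["fy"],m["cy"]],[0,0,1.]]),None)[0].ravel()
E
python3 - <<'E'
from h import *
a=[ctrl.camera(n) for n in("scene","side","wrist")]
for n,i in zip(("scene","side","wrist"),a): cv2.imwrite(f"pics/{n}0.png",i); m=ctrl.camera_model(n); print(n,ray(m,m["cx"],m["cy"]),m["fx"])
o=ctrl.get_obs();print(o)
E
```

```text
scene (array([1.60219052, 0.47021936, 0.96807914]), array([-0.75844369, -0.34032476, -0.55582571])) 483.2809876547926
side (array([-0.24308531, -0.79790818,  0.8731199 ]), array([ 0.57867991,  0.60994295, -0.54138632])) 396.9488404436839
wrist (array([0.5507415 , 0.0816497 , 0.38503345]), array([-4.27509001e-04, -2.80151016e-01, -9.59955846e-01])) 362.3510705190821
{'time_s': 0.15, 'qpos': array([-6.66510648e-02,  2.99721072e-01,  1.52058161e+00, -2.27057342e-05,
        1.32040291e+00, -6.65842866e-02]), 'joint_vel': array([ 1.36916738e-03, -1.24653051e-03,  9.24214708e-04,  1.32839010e-03,
        9.33602355e-05, -1.29537812e-03]), 'tau': array([ 9.81038064e-02, -4.98771429e+01, -3.24181402e+01,  8.26626783e-02,
        4.73826583e-01, -7.86394434e-03]), 'ee_pos': array([ 5.50248533e-01, -5.35752859e-05,  2.05721068e-01]), 'eef_rot': array([3.14070902e+00, 8.09747877e-05, 1.57073513e+00]), 'force': array([1.01883923, 0.07973126, 0.65204709]), 'moment': array([ 0.02932392, -0.16566051,  0.03399534]), 'grip_force': 2.7479743352159858, 'grip_width': 0.09411841238321628}
```

View pics/scene0.png

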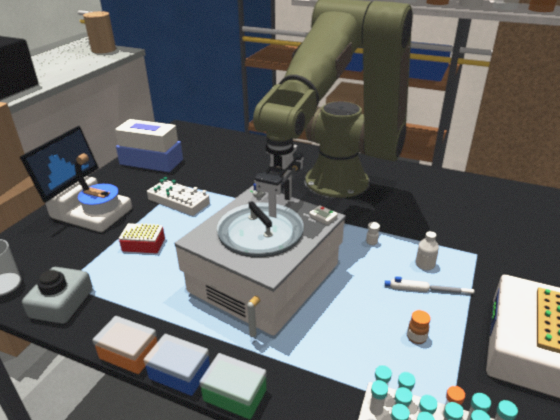

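View pics/side0.png

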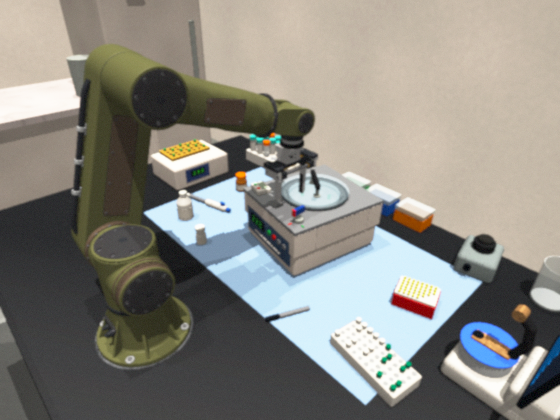

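View pics/wrist0.png

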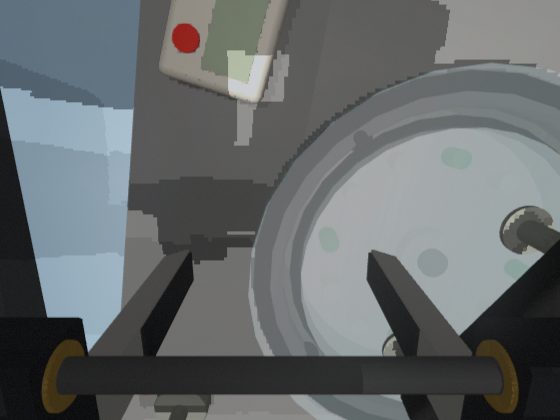

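The wrist view shows the timer at about (220,50) and the lid at right, with the handle at lower right. The side view shows the valve at about (298,212). I'll raise the arm first, then look from above.

Call:
play_rows:
  commands:
    - [0,0,-0.03,0,0,0,-1]
    - [0,0,-0.035,0,0,0,-1]
    - [0,0,-0.035,0,0,0,-1]
    - [-0.03,0,-0.035,0,0,0,-1]
    - [-0.03,0,-0.03,0,0,0,-1]
    - [-0.03,0,0,0,0,0,-1]
    - [-0.03,0,0,0,0,0,-1]
    - [0,0,0,0,0,0,-1]
    - [0,0,0,0,0,0,-1]

```text
time_s: 0.9
ee_pos: [0.5497, -0.1176, 0.3656]
eef_rot: [-3.14, -0.001, 1.569]
force: [-0.4, 0.2, -5.1]
grip_width: 0.0942
grip_force: 0.0
```

Run:
```python
from h import *
o=ctrl.get_obs();print(o["time_s"],o["ee_pos"],o["eef_rot"],o["force"])
m=ctrl.camera_model("wrist");i=ctrl.camera("wrist");cv2.imwrite("pics/wrist1.png",i)
s=ctrl.camera("side");cv2.imwrite("pics/side1.png",s)
ms=ctrl.camera_model("side");print("valve est side",onz(ms,298,212,.228))
def masks(im):
    h=cv2.cvtColor(im,cv2.COLOR_BGR2HSV)
    return {"blue":cv2.inRange(h,(105,130,60),(130,255,255)),"red":cv2.inRange(h,(0,150,80),(6,255,255))|cv2.inRange(h,(174,150,80),(180,255,255))}
for nm,im,mm in(("w",i,m),("s",s,ms)):
  for c,k in masks(im).items():
    n,l,st,ce=cv2.connectedComponentsWithStats(k)
    for j in range(1,n):
      if st[j,4]>15: print(nm,c,st[j],ce[j],onz(mm,*ce[j],.239))
```

```text
0.9 [ 0.54973571 -0.11756195  0.36560526] [-3.13975547e+00 -5.67983814e-04  1.56855449e+00] [-0.39356209  0.24347846 -5.14500539]
valve est side [ 0.48150478 -0.10451551  0.228     ]
w blue [187 179  48  13 608] [210.50822368 184.99506579] [ 0.49038215 -0.09970198  0.239     ]
w red [180 167  13   7  55] [186.25454545 170.36363636] [ 0.47047141 -0.08693901  0.239     ]
w red [181 179   7  14  61] [183.80327869 185.26229508] [ 0.46736908 -0.09984114  0.239     ]
w red [301 335  51  15 110] [325.21818182 341.49090909] [ 0.59382594 -0.25639805  0.239     ]
s blue [187 165  21  16  79] [196.6835443  173.83544304] [0.37951889 0.28737424 0.239     ]
s blue [382 201  16  16 129] [388.20155039 208.96124031] [ 0.68389195 -0.28475862  0.239     ]
s blue [295 206  10   9  55] [299.58181818 209.09090909] [ 0.48400618 -0.10812091  0.239     ]
s blue [ 459  321   60   48 1470] [487.27006803 343.80748299] [ 0.40977281 -0.7022629   0.239     ]
s blue [549 336  11  16  23] [554.         343.95652174] [ 0.50755338 -0.79163391  0.239     ]
s blue [536 352  24  28  45] [547.26666667 365.97777778] [ 0.44262655 -0.80002722  0.239     ]
s blue [529 380   7   6  16] [532.     383.0625] [ 0.38355776 -0.79371775  0.239     ]
s red [272 234   4   6  19] [273.47368421 236.63157895] [ 0.33351634 -0.15907164  0.239     ]
s red [392 294  43  24 452] [412.57522124 305.55309735] [ 0.39038859 -0.54789096  0.239     ]
```

View pics/wrist1.png

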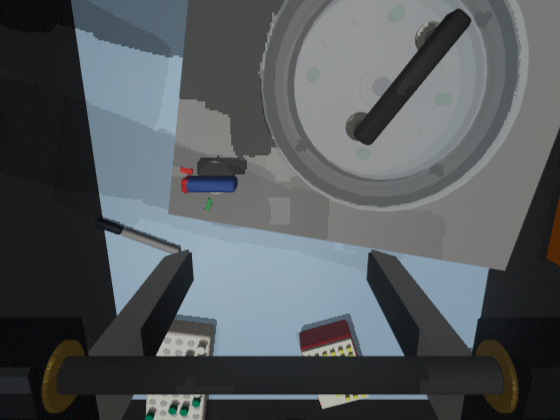

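The wrist view shows the valve bar at (181–237,184) with its red tip on the left. The handle runs from (365,135) to (462,18). I'll measure both next.

```bash
cat >> h.py <<'E'
def bar(mask,m,z):
    c=max(cv2.findContours(mask,cv2.RETR_EXTERNAL,cv2.CHAIN_APPROX_NONE)[0],key=cv2.contourArea)
    P=np.array([onz(m,*p[0],z)[:2] for p in c],np.float32)
    (x,y),(w,h),a=cv2.minAreaRect(P)
    if w<h: a+=90
    return (x,y),(max(w,h),min(w,h)),(a+90)%180-90
def handle(i,m,roi,z=.254):
    u0,v0,u1,v1=roi; k=np.zeros(i.shape[:2],np.uint8)
    k[v0:v1,u0:u1]=cv2.inRange(i,(0,0,0),(60,60,60))[v0:v1,u0:u1]
    return bar(cv2.morphologyEx(k,cv2.MORPH_OPEN,np.ones((3,3))),m,z)
def valve(i,m,roi,z=.239):
    u0,v0,u1,v1=roi; h=cv2.cvtColor(i,cv2.COLOR_BGR2HSV); k=np.zeros(i.shape[:2],np.uint8)
    K=cv2.inRange(h,(105,130,60),(130,255,255))|cv2.inRange(h,(0,150,80),(6,255,255))|cv2.inRange(h,(174,150,80),(180,255,255))
    k[v0:v1,u0:u1]=K[v0:v1,u0:u1]; return bar(cv2.morphologyEx(k,cv2.MORPH_CLOSE,np.ones((3,3))),m,z)
E
python3 - <<'E'
from h import *
m=ctrl.camera_model("wrist");i=cv2.imread("pics/wrist1.png")
print("handle",handle(i,m,(340,0,490,160)))
print("valve",valve(i,m,(165,176,260,200)))
print("front edge",onz(m,188,0,.19),onz(m,170,213,.19),"corner R",onz(m,505,269,.19))
E
```

```text
handle ((0.6469051241874695, -0.013496126979589462), (0.11548437178134918, 0.020400622859597206), 52.4449577331543)
valve ((0.48812779784202576, -0.098812997341156), (0.04560350626707077, 0.011419696733355522), -0.10921478271484375)
front edge [0.47042636 0.05586337 0.19      ] [ 0.43789817 -0.13765041  0.19      ] corner R [ 0.79061156 -0.2005845   0.19      ]
```

Call:
play_rows:
  commands:
    - [0.01,-0.031,0,0,0,0,0.1]
    - [0.0086,-0.031,0,0,0,0,0.1]
    - [0,0,-0.005,0,0,7.1,0.1]
    - [0,0,-0.005,0,0,7.1,0.1]
    - [0,0,0,0,0,7.1,0.1]
    - [0,0,0,0,0,7.1,0.1]
    - [0,0,0,0,0,7.1,0.1]
    - [0,0,0,0,0,7.1,0.1]
    - [0,0,0,0,0,7.1,0.1]
    - [0,0,0,0,0,7.1,0.1]
    - [0,0,0,0,0,7.1,0.1]
    - [0,0,0,0,0,7.1,0.1]
    - [0,0,0,0,0,7.1,0.1]
    - [0,0,0,0,0,7.1,0.1]
    - [0,0,0,0,0,4.8,0.1]
    - [0,0,0,0,0,0,0.1]
    - [0,0,0,0,0,0,0.1]

```text
time_s: 2.42
ee_pos: [0.488, -0.0971, 0.3765]
eef_rot: [-3.141, 0.0, 0.004]
force: [-1.6, -0.2, -5.0]
grip_width: 0.0424
grip_force: 0.0
```

Run:
```python
from h import *
o=ctrl.get_obs();print(o["ee_pos"],o["eef_rot"],o["force"],o["moment"],o["qpos"][5])
m=ctrl.camera_model("wrist");i=ctrl.camera("wrist");cv2.imwrite("pics/wrist2.png",i)
u,v=proj(m,[.488,-.099,.239]); print(u,v)
u,v=int(u),int(v);print("valve",valve(i,m,(max(u-60,0),max(v-60,0),u+60,v+60)))
```

```text
[ 0.48799974 -0.09712114  0.37646864] [-3.14145969e+00  1.92741912e-04  4.15447287e-03] [-1.63684183 -0.21542486 -5.00851849] [0.10239273 0.37779509 0.01190894] 1.2965323133882622
281.795365738241 202.18972066374056
valve ((0.4886797368526459, -0.09922333806753159), (0.04471203312277794, 0.012872063554823399), 0.10951033234596252)
```

View pics/wrist2.png

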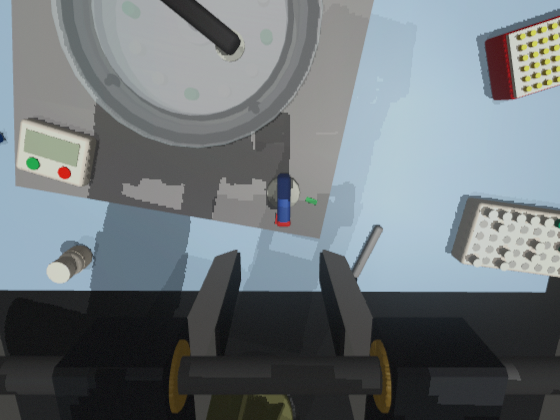

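The valve bar is centred at about (283,200) between the fingers. Descending to grasp it.

Call:
play_rows:
  commands:
    - [0.0005,0.002,0.03,0,0,0,0.1]
    - [0,0,0.035,0,0,0,0.1]
    - [0,0,0.035,0,0,0,0.1]
    - [0,0,0.03,0,0,0,0.1]
    - [0,0,0.02,0,0,0,0.1]
    - [0,0,0.0125,0,0,0,0.1]
    - [0,0,0,0,0,0,0.1]
    - [0,0,0,0,0,0,0.1]

```text
time_s: 3.13
ee_pos: [0.4885, -0.0998, 0.2142]
eef_rot: [-3.141, 0.001, 0.002]
force: [-0.4, -0.4, -4.5]
grip_width: 0.0423
grip_force: 0.0
```

Call:
play_rows:
  commands:
    - [0,0,0,0,0,0,1]
    - [0,0,0,0,0,0,1]
    - [0,0,0,0,0,0,1]
    - [0,0,0,0,0,0,1]
    - [0,0,0,0,0,0,1]
    - [0,0,0,0,0,0,1]
    - [0,0,0,0,0,0,1]
  force: 30

```text
time_s: 3.72
ee_pos: [0.4886, -0.1004, 0.2144]
eef_rot: [3.141, -0.001, -0.0]
force: [-0.8, -4.3, -2.3]
grip_width: 0.012
grip_force: 30.0
```

```bash
python3 -c "
from h import *
o=ctrl.get_obs();print(o['ee_pos'],o['eef_rot'],o['force'],o['moment'],o['qpos'][5],o['tau'][5])"
```

```text
[ 0.48862712 -0.10039721  0.21443295] [ 3.14068736e+00 -6.51136726e-04 -8.84573103e-05] [-0.84188863 -4.28939759 -2.31899567] [-0.73889628  0.49261989  0.02071826] 1.295361277300188 0.011897468939423561
```

Call:
play_rows:
  commands:
    - [0,0,0,0,0,-5,1]
    - [0,0,0,0,0,-5,1]
    - [0,0,0,0,0,-5,1]
    - [0,0,0,0,0,-5,1]
    - [0,0,0,0,0,-5,1]
    - [0,0,0,0,0,-5,1]
    - [0,0,0,0,0,-5,1]
    - [0,0,0,0,0,-5,1]
    - [0,0,0,0,0,-5,1]
    - [0,0,0,0,0,-5,1]
    - [0,0,0,0,0,-5,1]
    - [0,0,0,0,0,0,1]

```text
time_s: 4.72
ee_pos: [0.4883, -0.0998, 0.2144]
eef_rot: [-3.141, -0.0, 0.964]
force: [-5.2, 1.3, 1.7]
grip_width: 0.0115
grip_force: 30.0
```

```bash
python3 -c "
from h import *
o=ctrl.get_obs();print(o['ee_pos'],o['eef_rot'],o['force'],o['moment'],o['qpos'][5],o['tau'][5])"
```

```text
[ 0.48825556 -0.09976583  0.21438297] [-3.14098004e+00 -1.21017055e-04  9.64098970e-01] [-5.1792962   1.2871085   1.69373871] [0.29723387 1.23852692 0.09393935] 0.33137766682097153 -1.9460789859294891
```

Call:
play_rows:
  commands:
    - [0,0,0,0,0,-3,1]
    - [0,0,0,0,0,-3,1]
    - [0,0,0,0,0,-3,1]
    - [0,0,0,0,0,0,1]

```text
time_s: 5.05
ee_pos: [0.4881, -0.0997, 0.2144]
eef_rot: [-3.141, -0.0, 1.117]
force: [-6.1, 2.1, 2.5]
grip_width: 0.0118
grip_force: 30.0
```

```bash
python3 -c "
from h import *
o=ctrl.get_obs();print(o['ee_pos'],o['eef_rot'],o['force'],o['moment'],o['qpos'][5],o['tau'][5])"
```

```text
[ 0.48814792 -0.09968893  0.21438365] [-3.14068359e+00 -2.15759260e-04  1.11717395e+00] [-6.1331242   2.0741167   2.46324433] [0.40100214 1.46197026 0.09435851] 0.178344332227043 -1.1158818751573563
```

Call:
play_rows:
  commands:
    - [0,0,0,0,0,-3,1]
    - [0,0,0,0,0,-3,1]
    - [0,0,0,0,0,0,1]

```text
time_s: 5.3
ee_pos: [0.4881, -0.0997, 0.2144]
eef_rot: [-3.141, -0.0, 1.222]
force: [-6.0, 1.8, 3.4]
grip_width: 0.0116
grip_force: 30.0
```

```bash
python3 -c "
from h import *
o=ctrl.get_obs();print(o['eef_rot'],o['force'],o['moment'],o['qpos'][5],o['tau'][5])"
```

```text
[-3.14055203e+00 -2.65286543e-04  1.22188638e+00] [-5.9598159   1.8281528   3.40191184] [0.4443367  1.64383931 0.03619703] 0.0736906860023383 -1.1274687945842743
```

Call:
play_rows:
  commands:
    - [0,0,0,0,0,-2,1]
    - [0,0,0,0,0,-2,1]
    - [0,0,0,0,0,0,1]

```text
time_s: 5.55
ee_pos: [0.4881, -0.0997, 0.2144]
eef_rot: [-3.141, -0.0, 1.29]
force: [-7.1, 2.4, 2.3]
grip_width: 0.0125
grip_force: 31.1
```

```bash
python3 -c "
from h import *
o=ctrl.get_obs();print(o['eef_rot'],o['force'],o['moment'],o['qpos'][5],o['tau'][5])"
```

```text
[-3.14062040e+00 -4.96042959e-04  1.28985227e+00] [-7.1105303   2.37454696  2.28015476] [ 0.48950423  1.63999781 -0.58103964] 0.005555731901586932 -1.3995198905467987
```

Call:
play_rows:
  commands:
    - [0,0,0,0,0,-2,1]
    - [0,0,0,0,0,0,1]

```text
time_s: 5.72
ee_pos: [0.4882, -0.0995, 0.2144]
eef_rot: [-3.141, -0.001, 1.325]
force: [-5.8, 3.7, 1.6]
grip_width: 0.0127
grip_force: 31.6
```

```bash
python3 -c "
from h import *
o=ctrl.get_obs();print(o['eef_rot'],o['force'],o['moment'],o['qpos'][5],o['tau'][5],o['grip_width'])"
```

```text
[-3.14076059e+00 -9.49882552e-04  1.32450483e+00] [-5.82232268  3.7139696   1.6456524 ] [ 0.69749532  1.47626539 -0.57736496] -0.029080308869157134 -1.2563566491007805 0.01270877565179128
```

The wrist moment jumped to -0.58 N m and holds, and the bar is no longer following the fingers, so this is the open stop. I'll release it, rise and move above the handle.

Call:
play_rows:
  commands:
    - [0,0,0,0,0,0,0.1]
    - [0,0,0,0,0,0,0.1]
    - [0,0,0,0,0,0,0.1]
    - [0,0,0,0,0,0,0.1]
    - [0,0,-0.02,0,0,0,0.1]
    - [0,0,-0.035,0,0,0,0.1]
    - [0,0,-0.035,0,0,0,0.1]
    - [0,0,-0.035,0,0,0,0.1]
    - [0,0,-0.03,0,0,0,0.1]
    - [0.0244,0.0266,0,0,0,0,0.1]
    - [0.0244,0.0266,0,0,0,0,0.1]
    - [0.0244,0.0266,0,0,0,0,0.1]
    - [0.0244,0.0266,0,0,0,0,0.1]
    - [0.0244,0.0266,0,0,0,0,0.1]
    - [0,0,0,0,0,6,0.1]
    - [0,0,0,0,0,6,0.1]
    - [0,0,0,0,0,6,0.1]
    - [0,0,0,0,0,5.5,0.1]
    - [0,0,0,0,0,0,0.1]
    - [0,0,0,0,0,0,0.1]

```text
time_s: 7.38
ee_pos: [0.6471, -0.0138, 0.3688]
eef_rot: [-3.141, 0.0, 0.919]
force: [0.2, -0.2, -5.0]
grip_width: 0.0425
grip_force: 0.0
```

Run:
```python
from h import *
o=ctrl.get_obs();print(o["ee_pos"],o["eef_rot"],o["force"],o["moment"],o["qpos"])
m=ctrl.camera_model("wrist");i=ctrl.camera("wrist");cv2.imwrite("pics/wrist3.png",i)
s=ctrl.camera("side")
b=cv2.imread("pics/side1.png")[190:230,280:320]; cv2.imwrite("pics/valve_cmp.png",cv2.resize(np.hstack([b,s[190:230,280:320]]),None,fx=8,fy=8,interpolation=0))
ms=ctrl.camera_model("side")
try: print("valve side",valve(s,ms,(285,198,312,224)))
except Exception as e: print(e)
u,v=map(int,proj(m,[.647,-.0135,.254])); print(u,v)
try: print("handle",handle(i,m,(max(u-130,0),max(v-50,0),u+130,v+30)))
except Exception as e: print(e)
```

```text
[ 0.64710972 -0.0137957   0.36881815] [-3.14135230e+00  1.43993611e-04  9.18871946e-01] [ 0.23807833 -0.21831036 -5.04910463] [ 0.03868355  0.34556542 -0.00082525] [-7.78962659e-02  4.88445357e-01  8.93900055e-01  9.77754502e-06
  1.75952727e+00  5.74029966e-01]
valve side ((0.47867974638938904, -0.11148154735565186), (0.06289970874786377, 0.017604859545826912), 60.57738494873047)
278 208
handle ((0.6554290652275085, -0.009363919496536255), (0.06810687482357025, 0.014692017808556557), 51.97821807861328)
```

View pics/wrist3.png

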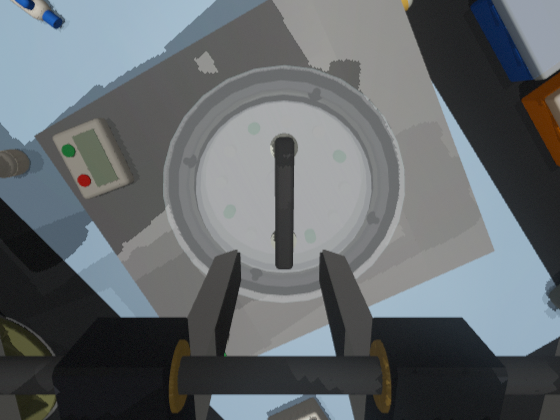

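View pics/valve_cmp.png

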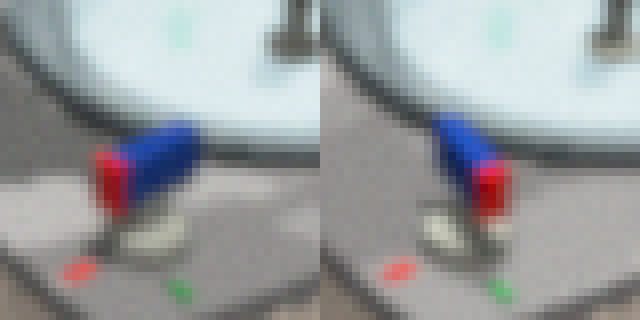

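The valve bar now lies over the green (open) mark. The wrist view shows the handle vertical in the image, from (285,138) to (285,268). I'll measure its whole length.

Run:
```python
from h import *
m=ctrl.camera_model("wrist");i=cv2.imread("pics/wrist3.png");o=ctrl.get_obs()
h=handle(i,m,(262,125,308,285));print(h)
d=np.array(h[0])-o["ee_pos"][:2];p=o["eef_rot"][2]
print("tool shift",d@[np.cos(p),np.sin(p)],d@[np.sin(p),-np.cos(p)],"turn z",np.degrees(p)-h[2])
```

```text
((0.6512812376022339, -0.014612976461648941), (0.11310648173093796, 0.014982515014708042), 52.392494201660156)
tool shift 0.0019070909569329458 0.003840299663900399 turn z 0.26799406886316035
```

Call:
play_rows:
  commands:
    - [0.0015,0.0035,0.03,0,0,0,0.1]
    - [0,0,0.03,0,0,0,0.1]
    - [0,0,0.03,0,0,0,0.1]
    - [0,0,0.025,0,0,0,0.1]
    - [0,0,0.018,0,0,0,0.1]
    - [0,0,0.011,0,0,0,0.1]
    - [0,0,0,0,0,0,0.1]
    - [0,0,0,0,0,0,0.1]

```text
time_s: 8.15
ee_pos: [0.6509, -0.0147, 0.2257]
eef_rot: [3.141, -0.0, 0.917]
force: [-0.2, 0.2, -4.5]
grip_width: 0.0421
grip_force: 0.0
```

Call:
play_rows:
  commands:
    - [0,0,0,0,0,0,1]
    - [0,0,0,0,0,0,1]
    - [0,0,0,0,0,0,1]
    - [0,0,0,0,0,0,1]
    - [0,0,0,0,0,0,1]
    - [0,0,0,0,0,0,1]
    - [0,0,0,0,0,0,1]
  force: 58

```text
time_s: 8.73
ee_pos: [0.6509, -0.0147, 0.2256]
eef_rot: [3.141, -0.001, 0.916]
force: [-0.5, -0.1, -2.3]
grip_width: 0.0157
grip_force: 58.0
```

```bash
python3 -c "
from h import *
o=ctrl.get_obs();print(o['ee_pos'],o['eef_rot'],o['force'],o['moment'],o['grip_width'])"
```

```text
[ 0.65093478 -0.01474936  0.22560743] [ 3.14073047e+00 -5.04034171e-04  9.16359767e-01] [-0.50231417 -0.13378517 -2.28443708] [-0.01941027  0.2931263   0.0302133 ] 0.01571944784633364
```

Well centred, with almost no side force. Lifting slowly.

Call:
play_rows:
  commands:
    - [0,0,-0.001,0,0,0,1]
    - [0,0,-0.001,0,0,0,1]
    - [0,0,-0.001,0,0,0,1]
    - [0,0,0,0,0,0,1]

```text
time_s: 9.07
ee_pos: [0.6504, -0.0147, 0.2269]
eef_rot: [-3.14, 0.001, 0.916]
force: [0.6, -0.1, -16.8]
grip_width: 0.0155
grip_force: 58.0
```

Call:
play_rows:
  commands:
    - [0,0,-0.001,0,0,0,1]
    - [0,0,-0.001,0,0,0,1]
    - [0,0,-0.001,0,0,0,1]
    - [0,0,0,0,0,0,1]

```text
time_s: 9.4
ee_pos: [0.6504, -0.0146, 0.2305]
eef_rot: [-3.14, 0.001, 0.916]
force: [-1.1, 0.3, -18.0]
grip_width: 0.0151
grip_force: 58.0
```

Call:
play_rows:
  commands:
    - [0,0,-0.001,0,0,0,1]
    - [0,0,-0.001,0,0,0,1]
    - [0,0,-0.001,0,0,0,1]
    - [0,0,-0.001,0,0,0,1]
    - [0,0,0,0,0,0,1]

```text
time_s: 9.82
ee_pos: [0.651, -0.0147, 0.2361]
eef_rot: [3.14, -0.001, 0.916]
force: [-0.9, 0.3, -12.3]
grip_width: 0.0152
grip_force: 58.0
```

Call:
play_rows:
  commands:
    - [0,0,-0.0015,0,0,0,1]
    - [0,0,-0.0015,0,0,0,1]
    - [0,0,-0.0015,0,0,0,1]
    - [0,0,-0.0015,0,0,0,1]
    - [0,0,-0.0015,0,0,0,1]
    - [0,0,-0.0015,0,0,0,1]
    - [0,0,0,0,0,0,1]
    - [0,0,0,0,0,0,1]

```text
time_s: 10.48
ee_pos: [0.6508, -0.0147, 0.2442]
eef_rot: [3.141, -0.0, 0.916]
force: [-0.2, 0.3, -11.8]
grip_width: 0.0153
grip_force: 58.0
```

Run:
```python
from h import *
o=ctrl.get_obs();print(o["ee_pos"],o["eef_rot"],o["force"],o["moment"],o["grip_width"])
i=ctrl.camera("side");j=ctrl.camera("scene");cv2.imwrite("pics/side4.png",np.hstack([cv2.resize(i[140:260,230:400],None,fx=2.3,fy=3),cv2.resize(j[170:320,160:360],(390,360))]))
```

```text
[ 0.65080166 -0.01472335  0.24415428] [ 3.14140610e+00 -1.65734433e-04  9.16281172e-01] [ -0.21558547   0.31323626 -11.75738505] [ 0.05108636  0.37004954 -0.0179453 ] 0.015319818798421201
```

View pics/side4.png

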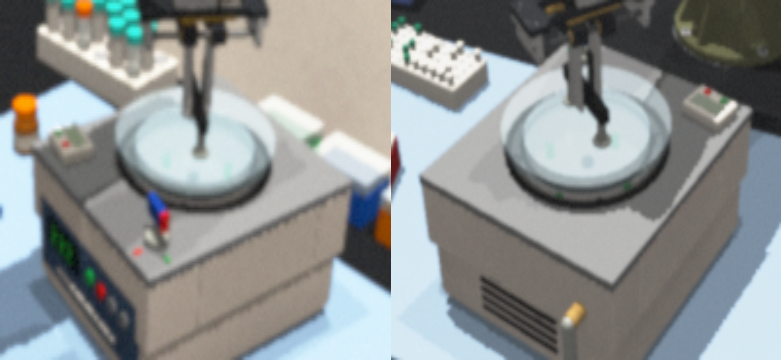

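The pull has dropped to about 7 N above baseline, so the lid hangs free. Both views show it level, about 19 mm up. A small final rise, then let it settle.

Call:
play_rows:
  commands:
    - [0,0,-0.0015,0,0,0,1]
    - [0,0,0,0,0,0,1]
    - [0,0,0,0,0,0,1]
    - [0,0,0,0,0,0,1]
    - [0,0,0,0,0,0,1]
    - [0,0,0,0,0,0,1]
    - [0,0,0,0,0,0,1]
    - [0,0,0,0,0,0,1]

```text
time_s: 11.25
ee_pos: [0.6507, -0.0147, 0.2455]
eef_rot: [-3.142, 0.0, 0.916]
force: [-0.3, -0.2, -13.4]
grip_width: 0.0159
grip_force: 58.0
```

```bash
python3 -c "
from station import ctrl
print(ctrl.get_obs()['force'],ctrl.get_obs()['ee_pos']); print(ctrl.hand_in())"
```

```text
[ -0.33332401  -0.19250136 -13.4103439 ] [ 0.65074817 -0.01472873  0.24552356]
the job is handed in; nothing more can be done
None
```

The job is handed in at about 11 s: I turned the bleed valve to its open stop first, then pulled the lid free without any jump, and the gripper alone now holds it level about 20 mm above its seat; the arm touched only the valve and the lid.

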